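Jam the lock nut on a brake disc stand

ROBOT

A 7-joint arm with a two-finger parallel gripper is mounted at the origin on the work surface. World frame = base frame: x ahead of the robot, y to its left, z up, the work surface at z = 0. Lengths are in m, angles in rad, forces in N, time in s.
With the tool pointing down it reaches from about 0.4 to 0.9 m from the base axis. Payload 5.5 kg.
Tool frame: the origin (TCP) lies at the centre of the arm's flange, where the gripper is bolted on; the fingertips stand 173 mm ahead of it and the grasp point (between the pads) lies 155 mm ahead of it (bot.tip_extent is the distance from the TCP to the fingertips, in m); z points along the fingers, y is the direction in which the jaws open and shut (so a half turn about z gives the same grasp; the last joint's range is limited). The gripper opens to 85 mm and grips with 20 to 120 N. Pads are 22 mm wide; open, the fingers measure 114 mm over their backs; the gripper's body (76 mm by 85 mm) begins 54 mm behind the grasp point. The pads swing forward as they close: fully open they stand 13 mm farther back than shut.
Start: joints at [-0.929, 0.501, -0.427, 1.55, 0.221, 1.138, -0.21], TCP at [0.24, 0.604, 0.405] pointing down, gripper open.
Joint ranges: [-2.88, 2.88], [-0.31, 2.03], [-1.54, 1.56], [0.2, 2.42], [-1.41, 4.55], [0.19, 2.02], [-2.57, 2.57]. Speed limits (rad/s): [2.57, 2.57, 3.14, 3.14, 3.14, 3.14, 3.14].

INTERFACE

Orientations are given as a unit quaternion [x, y, z, w].
In Python, from rig import bot gives the robot as it stands.
- The arm moves only by the tool carry_out, never from a script. Its argument "increments" is a list of rows, each a list of 3 entries, a list of its own where there are three numbers: the shift along the world's x, y, z in cm, then the turn about the world's z in rad, then the opening, from 0 (shut) to 1 (fully open). In form: [[[x, y, z], spin, jaw], ...]. A call has exactly 8 rows; each row is the pose to reach, as a shift and turn from the pose commanded when the call began; what a row does not reach only later rows make up. A row lasts 1/8 s, in which the tool goes at most 62.5 mm and 10.7 degrees, less where a joint would pass 70% of its speed; a pose out of reach is approached as far as the arm can. A call with a gripper value outside its range is refused whole. The fingers move at their own pace and stop on an object; "squeeze" is the grip in N (left out, the last holds). Time passes only in rows, so rows that repeat a pose let the fingers close, or fill a call up. It gives the time, the measured TCP pose, the force and the opening at its end, in the units of the state.
- bot.get_state(): the state, without advancing time (a new reading comes with each control period).
- bot.capture(name): name is "scene" or "top" or "wrist"; returns (picture, depth): 480x640x3 uint8, red, green, blue; 480x640 float32, m along the optical axis (not along the pixel's ray), 0 where there is no reading.
- bot.camera_info(name): a dict with "fx", "fy", "cx", "cy" (pixels), "dist" ([k1, k2, p1, p2, k3] as OpenCV has them; the pictures are not rectified), "R" (3x3) and "t" (3): a world point X has camera coordinates R X + t. Camera axes: x right, y down, z forward; pixel columns grow to the right and rows downward; lengths in m; the calibration is good to about 2 mm. A picture is of the moment at which its call begins: read the wrist's pose just before it. camera_info takes no time and is no camera call; for the wrist camera it gives the pose at the moment of the call.
- bot.job_done(): hands the job in, once; it reports no verdict.
The state is a dict: "t": time; "joint_pos": joint angles; "dq": joint speeds; "joint_torque": joint torques, N m; "tcp_pos": TCP position; "eef_rot": TCP orientation; "contact_force": force on the tool from outside, world axes, zero at the start; "torque": the same for the moment, N m; "opening": finger opening in m.
Only numpy, scipy, OpenCV 4.12 (cv2) and the standard library are available. Lean on these libraries where they do the work, as an engineer would, in place of code of your own. Each camera call takes 0.05 s, during which the arm holds its last target. There are 200 camera calls.

TASK

The brake disc is held on its blue bench stand by the dark clamp nut. Run the bright, red-topped lock nut above it down the spindle (clockwise from above) and tighten it against the clamp nut until the yellow pointer has been carried well into the green band and stays there, then let go. Do not let the clamp nut be dragged round, do not lean on the disc with the gripper, and leave everything else on the table and disc where it is.

Things in the scene. Friction and masses are not known exactly. Their poses are not given: they have to be found in the camera images.
- stand: Fixed blue steel stand, base plate 170 x 170 x 12 mm, with an upright 23 mm threaded spindle in its middle whose top is 165 mm above the table (31 mm above the lock nut's top when that is seated). Origin: on the table under the spindle's axis; z up. It cannot be moved.
- disc: Brake disc lying on the stand, fixed: 280 mm across, friction ring from 36 to 64 mm above the table, aluminium hat 149 mm across with its flat top 80 mm above the table. Origin: on the axis, 36 mm above the table.
- clamp_nut: The first nut, dark steel, pressed on the hat: round flange 94 mm across, 6 mm thick, then a hexagon 32 mm across flats, 16 mm high. Origin: spindle axis, flange underside, 80 mm above the table. Friction holds it until about 0.85 N m reaches it through the lock nut; beyond that it is dragged round, which spoils the job.
- clamp_mark (a point): Point on the white line on the clamp nut's flange, 40 mm from the spindle axis along the nut's +x, 86 mm above the table. It must stay where it is (within 3 mm). The green band on the flange spans 7 to 21 degrees clockwise (from above) of this line, towards the nut's -y.
- pointer (a point): End of the yellow pointer, 36 mm from the spindle axis, 4 mm above the clamp nut's flange. It is part of the brass washer between the nuts. It starts on the white line and stays there while the lock nut runs free; once the lock nut bears on the washer both turn together, clockwise. Only seen: fingers pass through it.
- lock_nut: The second nut, bright steel hexagon, red ring on top, 40 mm across flats, 26 mm high, captive on the spindle. Origin: on the axis at its underside; flats face along its x axis and every 60 degrees from it. It starts 0.9 to 2.2 mm above the washer (0.3 to 0.7 turn) and sinks 3 mm per clockwise turn, with 0.06 N m of thread friction, until it bears on the washer.
- bobbin: Brass bobbin, 22 mm across and 16 mm high, standing loose on the disc's friction ring; leave it. Origin: centre of its underside.
- spare_nut: Loose spare nut, 30 mm across flats, 14 mm high, on the table; leave it. Origin: centre of its underside.
- socket: Loose steel socket, 26 mm across and 34 mm high, standing on the table; leave it. Origin: centre of its underside.
- spanner: Steel spanner 180 mm long lying on the table; leave it. Origin: about its middle.
- spray_can: Red spray can, 60 mm across and 170 mm high, standing on the table; leave it. Origin: centre of its underside.
- water: Clear bottle with blue cap, 64 mm across and 200 mm high, standing on the table; leave it. Origin: centre of its underside.
- seat (a point): Middle of the top face of the brass washer (36 mm across, 6 mm thick) on the clamp nut, on the spindle axis, 108 mm above the table. 0.35 N m starts it turning, plus 1.4 N m per radian turned (0.52 N m at 0.12 rad, where the green band begins). A still hold after turning may read 0.1 to 0.3 N m less. Let go, it stays, or creeps back to 0.25 rad.

How it is judged:
On the way, in this order (a step that is already met when the one before it is completed fails the run):
1. the lock nut has been run down to within 0.5 mm of the washer (z of lock_nut in the frame of clamp_nut below 0.0285 m).
2. the lock nut is tightened until the pointer is in the green band (0.12 rad, 4.3 mm, clockwise of the white line) (y of pointer in the frame of clamp_nut below -0.0043 m), for 0.1 s.
At the end, for the whole second after the job is handed in: The lock nut sits on the washer (within 0.3 mm), the pointer stays at least 0.12 rad (4.3 mm) clockwise of the clamp nut's white line, the clamp nut's mark is within 3 mm of where it began, and the lock nut is at rest and released (z of lock_nut in the frame of clamp_nut below 0.0283 m and y of pointer in the frame of clamp_nut below -0.0043 m and distance of clamp_mark from where it was at the start of the episode below 0.003 m and angular speed of lock_nut below 0.05 rad/s); the robot touches nothing.
It fails at once if the clamp nut is dragged round (its mark moves more than 3 mm) (distance of clamp_mark from where it was at the start of the episode above 0.003 m).
It fails at once if the robot bears on the brake disc with more than 15 N (contact force between the arm and disc above 15 N).
It fails at once if a bystander is moved more than 20 mm (distance of any of bobbin, spare_nut, socket, spanner, spray_can, water from where it was at the start of the episode above 0.02 m).
It also fails if it takes over 67 s, if anything falls off the work surface, if the arm or the gripper's body presses on something with over 40 N, if the wrist force passes 120 N, or if a joint passes its speed limit or range.

## Working session

There is one attempt and no reset: what is moved stays moved. The work goes in short steps, Python scripts to look and compute and a tool call to move; the robot and the scene stay as the last step left them, time stands still between calls to the robot, and variables do not carry over. Pictures are saved under pics/ and viewed, about 8 in all and at most 12, crops included, and the job is handed in when it is done.

Besides the shell and the picture viewer there is one more tool, called after "Request:" as name([rows], argument=value, ...), one row to a line, values as JSON. carry_out: Moves the arm, as the interface text tells. Its arguments: {"type":"object","properties":{"increments":{"type":"array"},"squeeze":{"type":"number"}},"required":["increments"]}

```bash
mkdir -p pics; ls; cat > h.py <<'E'
from rig import bot
import numpy as np, cv2
def ray(n,uv,z,ci=None):
    c=ci or bot.camera_info(n)
    K=np.array([[c['fx'],0,c['cx']],[0,c['fy'],c['cy']],[0,0,1]]);R=np.array(c['R']);t=np.array(c['t'])
    p=cv2.undistortPoints(np.array(uv,float).reshape(-1,1,2),K,np.array(c['dist'])).reshape(-1,2)
    d=np.c_[p,np.ones(len(p))]@R; o=-R.T@t
    return o+d*((z-o[2])/d[:,2])[:,None]
def proj(n,X):
    c=bot.camera_info(n)
    K=np.array([[c['fx'],0,c['cx']],[0,c['fy'],c['cy']],[0,0,1]])
    return cv2.projectPoints(np.array(X,float).reshape(-1,1,3),cv2.Rodrigues(np.array(c['R']))[0],np.array(c['t']),K,np.array(c['dist']))[0].reshape(-1,2)
def save(n,name):
    im,d=bot.capture(n); cv2.imwrite('pics/'+name,im[:,:,::-1]); return im,d
E
python3 - <<'E'
from h import *
print(bot.get_state())
a,_=save('scene','s1.png');b,_=save('top','t1.png')
cv2.imwrite('pics/st1.png',cv2.resize(np.vstack([a,b])[:,:,::-1],(450,675))[:600]) 
for n in('scene','top'):
    c=bot.camera_info(n);print(n,c['fx'],-np.array(c['R']).T@np.array(c['t']),np.array(c['R'])[2])
E
```

```text
pics
{'t': 0.0, 'joint_pos': array([-0.92877128,  0.50186004, -0.4267563 ,  1.55148269,  0.22078044,
        1.13832885, -0.21029254]), 'dq': array([ 9.41290886e-04,  4.62003584e-04,  3.27318995e-04, -1.54694179e-04,
        5.79890715e-04, -5.86832065e-05, -3.32819398e-04]), 'joint_torque': array([ 1.21331295e-04, -5.69510937e+01, -5.81634074e+00, -2.80952078e+01,
        1.06743458e-02,  1.17724913e-02, -5.40383652e-06]), 'tcp_pos': array([0.2403172 , 0.60354111, 0.40363469]), 'eef_rot': array([ 1.88267133e-01,  9.82117334e-01, -9.89680327e-04, -2.20626233e-04]), 'contact_force': array([0.32764485, 0.13408152, 0.0910995 ]), 'torque': array([ 0.00499563, -0.01589702, -0.01466948]), 'opening': 0.08531641803740672}
scene 440.478206856296 [1.00550758 0.68332799 0.66155129] [-0.45192427 -0.68858487 -0.56711139]
top 597.2681084699121 [0.45010402 0.00936853 1.72110342] [ 0.0591791  -0.00841442 -0.99821192]
```

View pics/t1.png

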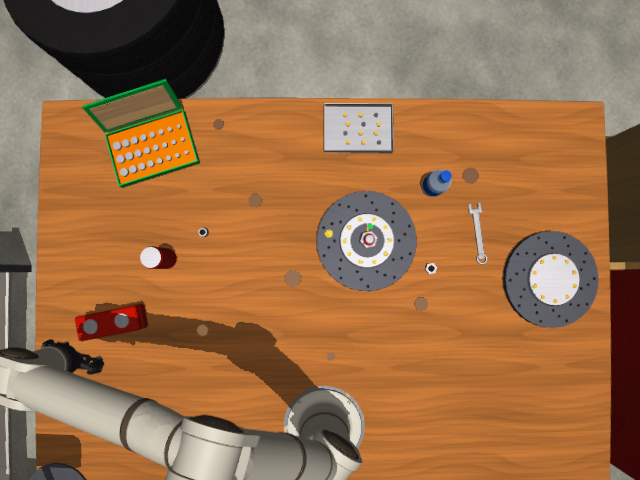

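View pics/s1.png

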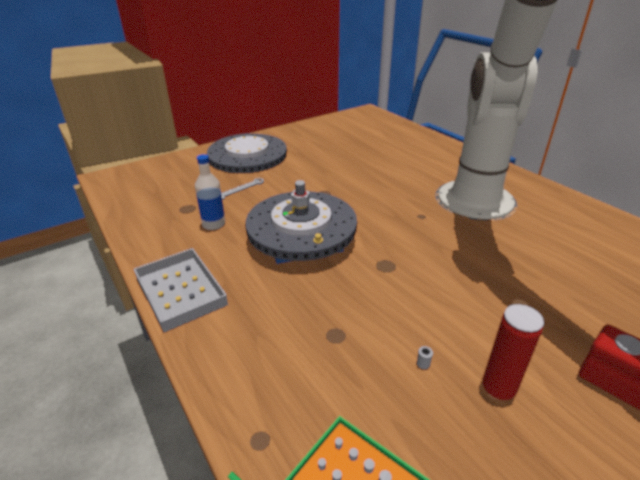

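The top view shows the disc centred near (367,240), with the lock nut and its red ring near (369,239), green band at (370,227) and bobbin at (329,234). The bottle is at (437,182), outside the disc. The scene view agrees. Next I'll get the spindle position.

```bash
python3 - <<'E'
from h import *
a=cv2.imread('pics/t1.png')
hsv=cv2.cvtColor(a,cv2.COLOR_BGR2HSV)
crop=np.zeros(a.shape[:2],np.uint8);crop[215:265,342:396]=1
red=((hsv[...,0]<8)|(hsv[...,0]>172))&(hsv[...,1]>120)&(crop>0)
g=(abs(hsv[...,0].astype(int)-60)<15)&(hsv[...,1]>120)&(crop>0)
yx=np.argwhere(red);print('red',len(yx),yx.min(0),yx.max(0));
print(ray('top',(yx.min(0)+yx.max(0))[::-1]/2,.136))
gy=np.argwhere(g).mean(0)[::-1];print('green',gy,ray('top',gy,.086))
# hat: bright
hat=((hsv[...,1]<40)&(hsv[...,2]>170)).astype(np.uint8); 
b=np.zeros_like(hat);b[200:280,330:405]=1;yx=np.argwhere(hat*b);
(c,r)=cv2.minEnclosingCircle(yx[:,::-1].astype(np.float32));print('hat',c,r,ray('top',c,.080))
for n,p,z in(('bob',(329,234),.08),('water',(444,176),.2),('can',(151,257),.17),('spare',(431,268),.01)):print(n,ray('top',p,z))
cv2.imwrite('pics/t1c.png',cv2.resize(a[205:275,330:410],None,fx=7,fy=7,interpolation=cv2.INTER_CUBIC))
print(bot.camera_info('wrist'))
E
```

```text
red 30 [234 363] [245 374]
[[ 0.52867565 -0.11741001  0.136     ]]
green [370.41176471 225.88235294] [[ 0.56861822 -0.12686433  0.086     ]]
hat (366.7363586425781, 240.0968780517578) 26.697019577026367 [[ 0.52980871 -0.11701549  0.08      ]]
bob [[ 0.54666734 -0.01310011  0.08      ]]
water [[ 0.68964602 -0.30890804  0.2       ]]
can [[0.48129376 0.45360359 0.17      ]]
spare [[ 0.4527392  -0.30729566  0.01      ]]
{'fx': 374.33560326725666, 'fy': 374.33560326725666, 'cx': 317.04340512220244, 'cy': 242.57852695612507, 'dist': array([-0.00962703,  0.        ,  0.        ,  0.        ,  0.        ]), 'R': array([[ 0.36991265,  0.92906513, -0.00161812],
       [ 0.88407022, -0.35146115,  0.30805018],
       [ 0.28562998, -0.11538219, -0.95136873]]), 't': array([-0.64901535, -0.04004345,  0.38017356])}
```

View pics/t1c.png

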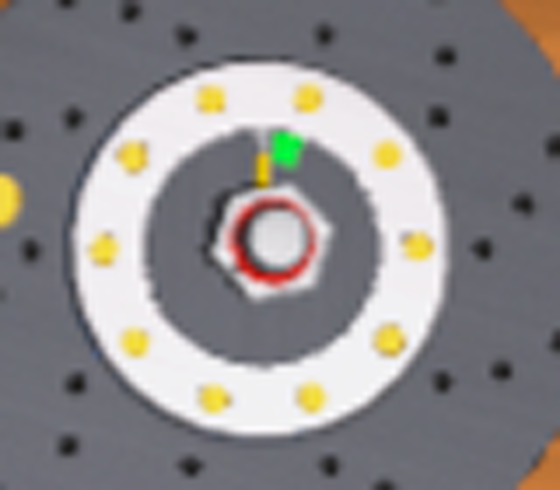

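The spindle is at about (0.529,−0.117), with the white line, pointer and green band towards +x. I'll move above it in two calls.

Request:
carry_out([
  [[0,0,4],0,1],
  [[2,-6,4],0,1],
  [[4,-11,4],0,1],
  [[6,-16,4],0,1],
  [[8,-21,4],0,1],
  [[10,-26,4],0,1],
  [[12,-31,4],0,1],
  [[14,-36,4],0,1],
])

```text
t: 1.1
tcp_pos: [0.3806, 0.2421, 0.4446]
eef_rot: [0.188, 0.982, -0.0, -0.0]
contact_force: [1.3, -0.3, 0.3]
opening: 0.0856
```

Request:
carry_out([
  [[2,-5,0],0,1],
  [[4,-10,0],0,1],
  [[6,-15,0],0,1],
  [[8,-20,0],0,1],
  [[10,-25,0],0,1],
  [[12,-30,0],0,1],
  [[13,-34,0],0,1],
  [[13,-36,0],0,1],
])

```text
t: 2.1
tcp_pos: [0.5104, -0.1189, 0.4442]
eef_rot: [0.19, 0.982, -0.0, -0.0]
contact_force: [0.3, 1.2, 0.6]
opening: 0.0852
```

```bash
cat > look.py <<'E'
from h import *
import sys
s=bot.get_state();ci=bot.camera_info('wrist');im,d=save('wrist',sys.argv[1])
R=cv2.Rodrigues(np.zeros(3))[0]
from scipy.spatial.transform import Rotation as Ro
M=Ro.from_quat(s['eef_rot']).as_matrix();print('t',s['t'],'tcp',s['tcp_pos'].round(4),'y-angle',np.degrees(np.arctan2(M[1,1],M[0,1])).round(2),'z',M[:,2].round(3),'q',s['joint_pos'].round(3),'F',s['contact_force'].round(2),'M',s['torque'].round(2),'op',s['opening'].round(4))
# rectified top-down map on plane z (m), 5 px/mm, +x up, +y left
def flat(z,c,half,ppm):
    n=int(2*half*ppm); jj,ii=np.meshgrid(np.arange(n),np.arange(n))
    X=np.c_[(c[0]+half/1000-ii.ravel()/ppm/1000),(c[1]+half/1000-jj.ravel()/ppm/1000),np.full(n*n,z)]
    K=np.array([[ci['fx'],0,ci['cx']],[0,ci['fy'],ci['cy']],[0,0,1]])
    p=cv2.projectPoints(X,cv2.Rodrigues(np.array(ci['R']))[0],np.array(ci['t']),K,np.array(ci['dist']))[0].reshape(n,n,2).astype(np.float32)
    return cv2.remap(im,p[...,0],p[...,1],cv2.INTER_CUBIC)
C=(.529,-.117)
A=flat(.135,C,50,4);B=flat(.086,C,50,4)
cv2.imwrite('pics/f_'+sys.argv[1],np.hstack([A,B])[:,:,::-1])
E
python3 look.py w1.png
```

```text
Traceback (most recent call last):
  File "look.py", line 6, in <module>
    M=Ro.from_quat(s['eef_rot']).as_matrix();print('t',s['t'],'tcp',s['tcp_pos'].round(4),'y-angle',np.degrees(np.arctan2(M[1,1],M[0,1])).round(2),'z',M[:,2].round(3),'q',s['joint_pos'].round(3),'F',s['contact_force'].round(2),'M',s['torque'].round(2),'op',s['opening'].round(4))
                                                                                                                                                                                                                                                                 ^^^^^^^^^^^^^^^^^^
AttributeError: 'float' object has no attribute 'round'
```

```bash
sed -i "s/s\['opening'\].round(4)/round(s['opening'],4)/" look.py; python3 look.py w1.png
```

```text
t 2.15 tcp [ 0.5099 -0.1209  0.4442] y-angle 67.98 z [-0.001 -0.002 -1.   ] q [ 0.113  0.204  0.078  1.834 -0.015  1.104  1.383] F [-0.59 -2.05 -0.1 ] M [-0.18 -0.01  0.03] op 0.0852
```

View pics/f_w1.png

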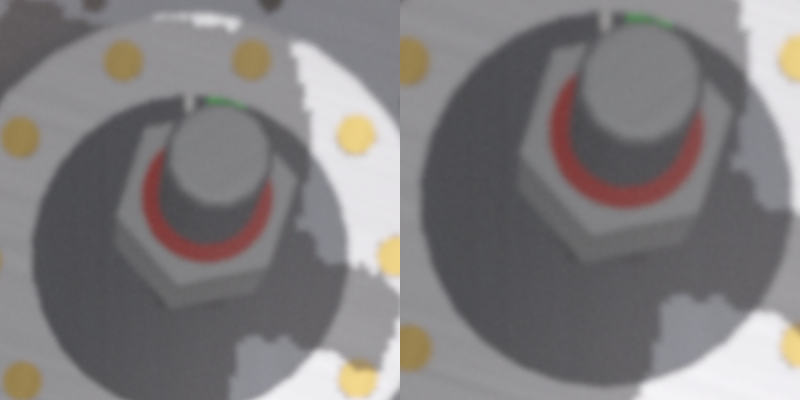

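The rectified wrist view shows the hex centre at (207,197) px, which is (0.5295,−0.1185). The flat normals are at about 10.5° mod 60 and the white line points along +x. I'll spin back about 3.18 rad so joint 7 has a long clockwise range.

Request:
carry_out([
  [[1,-0.1,0],0.18,1],
  [[1.9,-0.2,0],0.36,1],
  [[1.9,-0.2,0],0.54,1],
  [[1.9,-0.2,0],0.72,1],
  [[1.9,-0.2,0],0.9,1],
  [[1.9,-0.2,0],1.08,1],
  [[1.9,-0.2,0],1.26,1],
  [[1.9,-0.2,0],1.44,1],
])

```text
t: 3.2
tcp_pos: [0.53, -0.1141, 0.4366]
eef_rot: [-0.465, 0.885, 0.003, -0.01]
contact_force: [-0.4, 1.0, -1.9]
opening: 0.0857
```

Request:
carry_out([
  [[0,0,0],0.18,1],
  [[0,0,0],0.36,1],
  [[0,0,0],0.54,1],
  [[0,0,0],0.72,1],
  [[0,0,0],0.9,1],
  [[0,0,0],1.08,1],
  [[0,0,0],1.26,1],
  [[0,0,0],1.44,1],
])

```text
t: 4.2
tcp_pos: [0.5161, -0.0021, 0.3453]
eef_rot: [0.826, -0.557, 0.066, 0.061]
contact_force: [0.2, -0.4, 0.2]
opening: 0.0852
```

Request:
carry_out([
  [[0,0,-2],0.15,1],
  [[0,0,-4],0.3,1],
  [[0,0,-6],0.3,1],
  [[0,0,-6],0.3,1],
  [[0,0,-6],0.3,1],
  [[0,0,-6],0.3,1],
  [[0,0,-6],0.3,1],
  [[0,0,-6],0.3,1],
])

```text
t: 5.2
tcp_pos: [0.4925, 0.0315, 0.2629]
eef_rot: [0.887, -0.449, 0.094, 0.058]
contact_force: [0.2, 0.5, 0.1]
opening: 0.085
```

```bash
python3 look.py w2.png
```

```text
t 5.2 tcp [0.4925 0.0315 0.2629] y-angle -143.78 z [ 0.115 -0.188 -0.975] q [ 0.846  1.119 -1.534  2.075  1.365  1.462  2.572] F [0.17 0.52 0.09] M [0.21 0.11 0.02] op 0.085
```

View pics/f_w2.png

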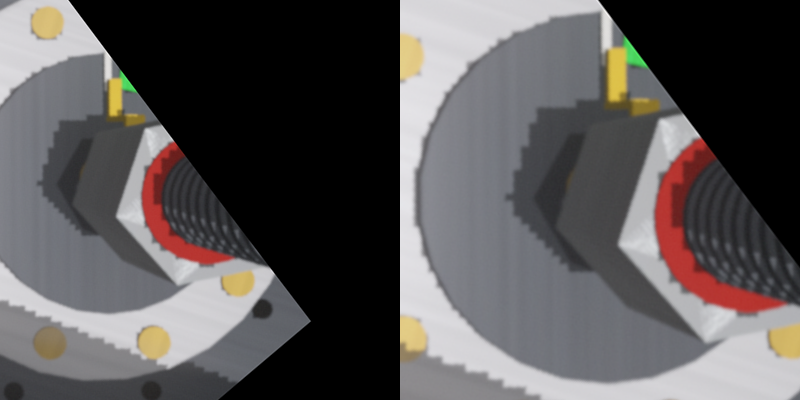

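The sense of joint 7 was opposite to what I assumed: it reached its limit at +2.57 and the arm drifted off. Nothing was touched. The view shows the nut, with the pointer still on the white line. I'll raise and unwind clockwise.

Request:
carry_out([
  [[0,0,3],0,1],
  [[0,0,6],-0.1,1],
  [[0,0,7],-0.25,1],
  [[0,0,7],-0.43,1],
  [[0,0,7],-0.61,1],
  [[0,0,7],-0.79,1],
  [[0,0,7],-0.97,1],
  [[0,0,7],-1.15,1],
])

```text
t: 6.25
tcp_pos: [0.4922, 0.0318, 0.3326]
eef_rot: [-0.498, 0.86, -0.047, -0.1]
contact_force: [-0.0, -0.0, 0.0]
opening: 0.0853
```

```bash
python3 look.py w3.png
```

```text
t 6.25 tcp [0.4922 0.0318 0.3326] y-angle 150.04 z [-0.125 -0.181 -0.976] q [ 0.803  0.81  -1.384  1.93   0.883  1.415  1.705] F [-0.01 -0.03  0.04] M [ 0.25 -0.11 -0.04] op 0.0853
```

```bash
cat > fk.py <<'E'
import numpy as np
from scipy.spatial.transform import Rotation as Ro
DH=[(0,0,.267),(0,-90,0),(0,90,.293),(.0525,90,0),(.0775,90,.3425),(0,90,0),(.076,-90,.097)]
def fk(q):
    T=np.eye(4)
    for (a,al,d),t in zip(DH,q):
        A=np.eye(4);A[:3,:3]=Ro.from_euler('x',al,degrees=True).as_matrix();A[0,3]=a
        B=np.eye(4);B[:3,:3]=Ro.from_euler('z',t).as_matrix();B[2,3]=d
        T=T@A@B
    return T
E
python3 - <<'E'
from fk import *
for q in([-0.92877,.50186,-.42676,1.55148,.22078,1.13833,-.21029],[ 0.113,0.204,0.078,1.834,-0.015,1.104,1.383],[ .846,1.119,-1.534,2.075,1.365,1.462,2.572],[ .803,.81,-1.384,1.93,.883,1.415,1.705]):
    T=fk(q);print(T[:3,3].round(3),T[:3,2].round(3),T[:3,1].round(3))
E
```

```text
[ 0.174 -0.563  0.312] [-0.01   0.038 -0.999] [-0.932 -0.363 -0.004]
[0.553 0.1   0.595] [ 0.494  0.095 -0.865] [-0.799 -0.342 -0.494]
[0.655 0.143 0.417] [ 0.326  0.131 -0.936] [-0.324  0.946  0.02 ]
[0.615 0.019 0.483] [ 0.28  -0.023 -0.96 ] [-0.833  0.491 -0.255]
```

```bash
cat > fk.py <<'E'
import numpy as np
from scipy.spatial.transform import Rotation as Ro
from scipy.optimize import least_squares
S=np.array([-1,1,-1,1,-1,1,-1])
def fk(q,P):
    d1,d3,a3,a4,d5,a6,d7,o2,o4,o6,o7,o1,o3,o5=P
    DH=[(0,0,d1),(0,-90,0),(0,90,d3),(a3,90,0),(a4,90,d5),(0,90,0),(a6,-90,d7)]
    T=np.eye(4)
    for (a,al,d),t in zip(DH,S*np.array(q)+[o1,o2,o3,o4,o5,o6,o7]):
        A=np.eye(4);A[:3,:3]=Ro.from_euler('x',al,degrees=True).as_matrix();A[0,3]=a
        B=np.eye(4);B[:3,:3]=Ro.from_euler('z',t).as_matrix();B[2,3]=d
        T=T@A@B
    return T
E
cat > fit.py <<'E'
from fk import *
from h import bot
s=bot.get_state()
D=[([-0.92877128,.50186004,-.4267563,1.55148269,.22078044,1.13832885,-.21029254],[.2403172,.60354111,.40363469],[.188267133,.982117334,-.00098968,-.00022062]),
(s['joint_pos'],s['tcp_pos'],s['eef_rot'])]
def rotz(yd,z):
    z=np.array(z)/np.linalg.norm(z);h=np.radians(yd);y=np.array([np.cos(h),np.sin(h),0]);y[2]=-(y@z)/z[2];y/=np.linalg.norm(y)
    return Ro.from_matrix(np.c_[np.cross(y,z),y,z]).as_quat()
D+=[([.113,.204,.078,1.834,-.015,1.104,1.383],[.5099,-.1209,.4442],rotz(67.98,[-.001,-.002,-1])),
([.846,1.119,-1.534,2.075,1.365,1.462,2.572],[.4925,.0315,.2629],rotz(-143.78,[.115,-.188,-.975]))]
def res(P):
    r=[]
    for q,p,o in D:
        T=fk(q,P);r+=list(T[:3,3]-p)+list(.3*(Ro.from_matrix(T[:3,:3]).inv()*Ro.from_quat(o)).as_rotvec())
    return np.r_[r,1e-4*np.array(P[:7])]
best=None;rng=np.random.default_rng(0)
for k in range(40):
    x0=np.r_[.3,.3,.05*rng.normal(),.05*rng.normal(),.35,.05*rng.normal(),.1,.2*rng.normal(size=3),rng.choice([0,np.pi,np.pi/2,-np.pi/2]),0,0,0]
    if k%2: x0[9]+=np.pi/2*rng.integers(-2,3)
    f=least_squares(res,x0)
    if best is None or f.cost<best.cost: best=f
print(best.cost,best.x.round(4),(abs(res(best.x)).reshape(-1)[:24]).max());np.save('P.npy',best.x)
E
python3 fit.py
```

```text
0.010530586722679381 [ 0.4489 -0.2777  1.0164  0.4117 -0.2974 -0.4523  0.0714 -0.1682 -0.7202
 -0.296  -1.7142  0.2606 -0.3864  0.1287] 0.10167894574082173
```

```bash
cat > fk.py <<'E'
import numpy as np, itertools
from scipy.spatial.transform import Rotation as Ro
from scipy.optimize import least_squares
def ang(q,S,o7): 
    q=np.array(q,float)*S; q[6]+=o7; return q
def fk(q,S,P):
    q=ang(q,S,P[0]);R=Ro.identity();p=np.array([0,0,P[1]]);L=[0]*7
    off={1:(P[2],P[8],P[3]),3:(P[4],P[9],P[5]),5:(P[6],P[10],P[7])}
    for i in range(7):
        R=R*Ro.from_euler('z' if i%2==0 else 'y',q[i])
        if i in off: p=p+R.apply(off[i])
    return p,R
E
python3 - <<'E'
s=open('fit.py').read()
i=s.index('def res')
s=s[:i]+'''def res(P,S):
    r=[]
    for q,p,o in D:
        p2,R=fk(q,S,P);r+=list(p2-p)+list(.3*(R.inv()*Ro.from_quat(o)).as_rotvec())
    return np.r_[r,1e-4*np.array(P[1:])]
best=None
for sg in itertools.product([1,-1],repeat=4):
  S=np.array([sg[0],1,sg[1],1,sg[2],1,sg[3]])
  for o in(0,1.57,3.14,-1.57):
    f=least_squares(res,np.r_[o,.3,0,.3,0,.3,0,.1,0,0,0],args=(S,))
    if best is None or f.cost<best[0].cost: best=(f,S)
f,S=best
print(f.cost,S,f.x.round(4),abs(res(f.x,S))[:24].reshape(4,6).max(1).round(4));np.savez('P.npz',P=f.x,S=S)
'''
open('fit.py','w').write(s)
E
python3 fit.py
```

```text
7.173159762518511e-08 [-1  1 -1  1 -1  1 -1] [ 1.5711e+00  3.4540e-01 -2.0000e-04  5.0610e-01  4.0000e-04  4.6910e-01
 -1.5000e-03  1.8570e-01 -1.4900e-02 -1.0900e-02 -1.0000e-03] [0.0001 0.0001 0.0003 0.0002]
```

Kinematics are now identified to within 0.3 mm. The tool has kept a 12.6° tilt, almost exactly about the jaw axis, so the pads can still lie flat on the nut. I'll simulate the run-down from here, orbiting the grasp point about the spindle.

```bash
cat > plan.py <<'E'
from fk import *
from h import bot
Z=np.load('P.npz');P,S=Z['P'],Z['S']
LO=np.array([-2.88,-.31,-1.54,.2,-1.41,.19,-2.57]);HI=np.array([2.88,2.03,1.56,2.42,4.55,2.02,2.57])
def step(q,p,R,n=30):
    for _ in range(n):
        a,A=fk(q,S,P);e=np.r_[p-a,(R*A.inv()).as_rotvec()]
        if np.abs(e).max()<1e-5:break
        J=np.zeros((6,7))
        for i in range(7):
            d=np.zeros(7);d[i]=1e-5;b,B=fk(q+d,S,P);J[:,i]=np.r_[b-a,(B*A.inv()).as_rotvec()]/1e-5
        q=np.clip(q+J.T@np.linalg.solve(J@J.T+1e-5*np.eye(6),e),LO,HI)
    a,A=fk(q,S,P);return q,np.abs(np.r_[p-a,(R*A.inv()).as_rotvec()]).max()
E
python3 - <<'E'
from plan import *
s=bot.get_state();q=s['joint_pos'];p=s['tcp_pos'].copy();R=Ro.from_quat(s['eef_rot'])
M=R.as_matrix();print('y vert',M[2,1].round(4),'tcp',p,'tilt',np.degrees(np.arccos(-M[2,2])))
C=np.array([.5295,-.1185,.122])
def yang(R): m=R.as_matrix();return np.degrees(np.arctan2(m[1,1],m[0,1]))
y0=yang(R)
for start in(130.5,190.5,70.5):
    qq=q.copy();w=0
    Rt=Ro.from_euler('z',start-y0,degrees=True)*R
    pt=C-.155*Rt.as_matrix()[:,2]+[0,0,.08]
    for k in np.linspace(0,1,20)[1:]:
        qq,e=step(qq,p+k*(pt-p),Ro.from_euler('z',k*(start-y0),degrees=True)*R);w=max(w,e)
    print(start,'arrive',qq.round(2),w.round(4), pt.round(4))
    for a in np.linspace(0,-4.8,25):
        Ra=Ro.from_euler('z',a)*Rt;qq,e=step(qq,C-.155*Ra.as_matrix()[:,2],Ra)
        if abs(a*5%4)<.01 or e>1e-3:print(round(a,2),qq.round(2),e.round(4))
E
```

```text
y vert 0.0184 tcp [0.49247053 0.03165284 0.33271863] tilt 12.68569399440875
130.5 arrive [ 0.93  0.83 -1.29  1.73  0.86  1.48  1.71] 0.0 [ 0.5571 -0.0986  0.3532]
0.0 [ 0.89  0.92 -1.21  1.78  0.95  1.38  1.65] 0.0
-0.8 [ 0.91  0.88 -1.11  1.73  0.74  1.3   1.05] 0.0
-1.6 [ 0.97  0.79 -1.02  1.77  0.54  1.11  0.45] 0.0
-2.4 [ 0.99  0.65 -0.89  1.9   0.36  0.83 -0.16] 0.0
-3.2 [ 0.83  0.47 -0.67  2.04  0.24  0.57 -0.87] 0.0
-4.0 [ 0.41  0.37 -0.29  2.11  0.27  0.47 -1.8 ] 0.0
-4.8 [-0.16  0.4   0.26  2.06  0.15  0.57 -2.57] 0.0011
190.5 arrive [ 1.04  0.9  -1.51  1.9   1.12  1.46  2.54] 0.0 [ 0.5261 -0.0846  0.3532]
0.0 [ 0.99  0.98 -1.39  1.96  1.23  1.37  2.46] 0.0
-0.8 [ 0.91  0.96 -1.28  1.82  1.04  1.41  1.82] 0.0
-1.6 [ 0.92  0.93 -1.18  1.73  0.83  1.36  1.21] 0.0
-2.4 [ 0.98  0.86 -1.09  1.75  0.64  1.2   0.61] 0.0
-3.2 [ 1.03  0.72 -0.99  1.86  0.46  0.94 -0.01] 0.0
-4.0 [ 0.94  0.54 -0.81  2.    0.32  0.65 -0.68] 0.0
-4.8 [ 0.6   0.39 -0.47  2.1   0.29  0.48 -1.53] 0.0
70.5 arrive [ 0.96  0.75 -1.13  1.68  0.57  1.36  0.92] 0.0 [ 0.5605 -0.1325  0.3532]
0.0 [ 0.92  0.84 -1.06  1.73  0.65  1.24  0.88] 0.0
-0.8 [ 0.97  0.74 -0.95  1.81  0.46  1.02  0.29] 0.0
-1.6 [ 0.94  0.58 -0.81  1.95  0.29  0.74 -0.34] 0.0
-2.4 [ 0.7   0.42 -0.54  2.08  0.2   0.52 -1.11] 0.0
-3.2 [ 0.24  0.36 -0.14  2.11  0.28  0.49 -2.08] 0.0
-4.0 [-0.48  0.48  0.64  2.04 -0.13  0.63 -2.57] 0.0002
-4.8 [-0.85  1.24  1.53  1.9  -1.07  1.33 -2.57] 0.0069
```

Request:
carry_out([
  [[0,0,4],0,1],
  [[1,-2,4],-0.08,1],
  [[2.5,-5,4],-0.16,1],
  [[4,-8,4],-0.25,1],
  [[5.5,-11,4],-0.34,1],
  [[6.46,-13.02,4],-0.341,1],
  [[6.46,-13.02,4],-0.341,1],
  [[6.46,-13.02,4],-0.341,1],
])

```text
t: 7.3
tcp_pos: [0.5565, -0.0977, 0.3722]
eef_rot: [-0.349, 0.931, -0.029, -0.107]
contact_force: [-0.8, -0.2, 0.2]
opening: 0.085
```

```bash
python3 look.py w4.png
```

```text
t 7.3 tcp [ 0.5565 -0.0977  0.3722] y-angle 130.94 z [-0.178 -0.128 -0.976] q [ 0.941  0.814 -1.316  1.716  0.837  1.508  1.724] F [-0.78 -0.21  0.18] M [ 0.13 -0.16  0.03] op 0.085
```

View pics/f_w4.png

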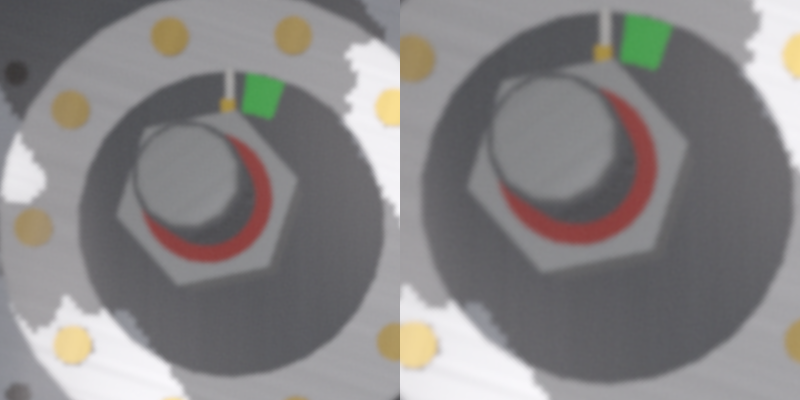

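The hex corners are centred at (207,197) with flats at 131.5°; the pointer is on the white line. Descending.

Request:
carry_out([
  [[0,0,-2],0.01,1],
  [[0,0,-4],0.01,1],
  [[0,-0.04,-6],0.01,1],
  [[0,-0.04,-8],0.01,1],
  [[0,-0.04,-9.4],0.01,1],
  [[0,-0.04,-9.95],0.01,1],
  [[0,-0.04,-9.95],0.01,1],
  [[0,-0.04,-9.95],0.01,1],
])

```text
t: 8.35
tcp_pos: [0.5572, -0.0988, 0.2736]
eef_rot: [-0.352, 0.929, -0.03, -0.106]
contact_force: [0.3, -0.2, 0.2]
opening: 0.0854
```

Request:
carry_out([
  [[0,0,0],0,0.7],
  [[0,0,0],0,0.5],
  [[0,0,0],0,0.4],
  [[0,0,0],0,0.3],
  [[0,0,0],0,0.3],
  [[0,0,0],0,0.3],
  [[0,0,0],0,0.3],
  [[0,0,0],0,0.3],
], squeeze=50)

```text
t: 9.35
tcp_pos: [0.5569, -0.0987, 0.2734]
eef_rot: [-0.352, 0.929, -0.03, -0.106]
contact_force: [-1.9, 0.3, 5.6]
opening: 0.0392
```

```bash
python3 look.py w5.png
```

```text
t 9.35 tcp [ 0.5569 -0.0987  0.2734] y-angle 131.41 z [-0.176 -0.131 -0.976] q [ 0.892  0.923 -1.213  1.783  0.953  1.381  1.658] F [-1.9   0.29  5.58] M [ 0.05  0.28 -0.02] op 0.0392
```

Gripped at 39 mm with low force. Next is the orbit table, in rows of 0.18 rad.

```bash
cat > orb.py <<'E'
import numpy as np,sys
a0=float(sys.argv[1]);da=float(sys.argv[2]);sink=float(sys.argv[3])  # start spin so far, per row, 0/1 sink
r=np.array([2.75,1.98])
rot=lambda a:np.array([[np.cos(a),-np.sin(a)],[np.sin(a),np.cos(a)]])@r
print([[[round(float(v),2) for v in rot(a0+da*k)-rot(a0)]+[round(.0477*da*k*sink,2)],round(da*k,3),0.3] for k in range(1,9)])
E
python3 orb.py 0 -.18 1; python3 orb.py -1.44 -.05 1;python3 orb.py -1.44 -.1 1
```

```text
[[[0.31, -0.52, -0.01], -0.18, 0.3], [[0.52, -1.1, -0.02], -0.36, 0.3], [[0.63, -1.7, -0.03], -0.54, 0.3], [[0.62, -2.3, -0.03], -0.72, 0.3], [[0.51, -2.9, -0.04], -0.9, 0.3], [[0.29, -3.47, -0.05], -1.08, 0.3], [[-0.02, -3.99, -0.06], -1.26, 0.3], [[-0.43, -4.45, -0.07], -1.44, 0.3]]
[[[-0.13, -0.11, -0.0], -0.05, 0.3], [[-0.26, -0.22, -0.0], -0.1, 0.3], [[-0.39, -0.32, -0.01], -0.15, 0.3], [[-0.54, -0.41, -0.01], -0.2, 0.3], [[-0.68, -0.5, -0.01], -0.25, 0.3], [[-0.83, -0.58, -0.01], -0.3, 0.3], [[-0.99, -0.65, -0.02], -0.35, 0.3], [[-1.14, -0.71, -0.02], -0.4, 0.3]]
[[[-0.26, -0.22, -0.0], -0.1, 0.3], [[-0.54, -0.41, -0.01], -0.2, 0.3], [[-0.83, -0.58, -0.01], -0.3, 0.3], [[-1.14, -0.71, -0.02], -0.4, 0.3], [[-1.47, -0.81, -0.02], -0.5, 0.3], [[-1.8, -0.88, -0.03], -0.6, 0.3], [[-2.14, -0.92, -0.03], -0.7, 0.3], [[-2.47, -0.92, -0.04], -0.8, 0.3]]
```

Request:
carry_out([
  [[0.31,-0.52,-0.01],-0.18,0.3],
  [[0.52,-1.1,-0.02],-0.36,0.3],
  [[0.63,-1.7,-0.03],-0.54,0.3],
  [[0.62,-2.3,-0.03],-0.72,0.3],
  [[0.51,-2.9,-0.04],-0.9,0.3],
  [[0.29,-3.47,-0.05],-1.08,0.3],
  [[-0.02,-3.99,-0.06],-1.26,0.3],
  [[-0.43,-4.45,-0.07],-1.44,0.3],
])

```text
t: 10.4
tcp_pos: [0.5529, -0.1432, 0.2728]
eef_rot: [0.351, 0.93, 0.048, -0.099]
contact_force: [-0.1, 1.5, 4.3]
opening: 0.0395
```

```bash
python3 look.py w6.png
```

```text
t 10.4 tcp [ 0.5529 -0.1432  0.2728] y-angle 48.56 z [-0.151  0.16  -0.976] q [ 0.964  0.821 -1.042  1.755  0.585  1.155  0.579] F [-0.12  1.53  4.27] M [0.24 0.21 0.04] op 0.0395
```

View pics/w6.png

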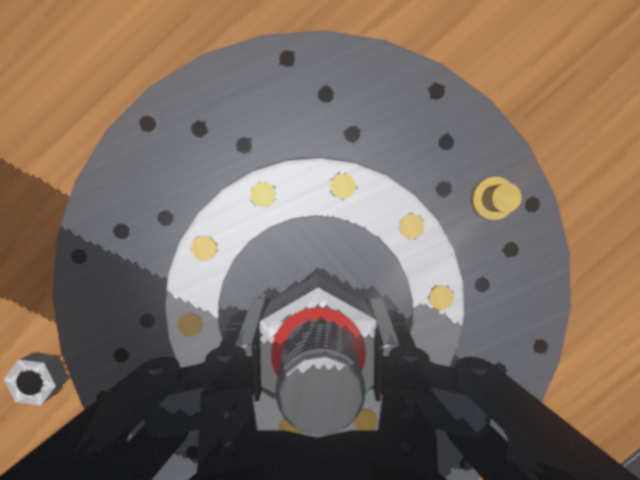

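The nut turns with the gripper, pads flat on its flats, and the axis torque is about 0.07 N m, matching thread friction. I'll go on in short bites and check the torque each time.

Request:
carry_out([
  [[-0.13,-0.11,0],-0.05,0.3],
  [[-0.26,-0.22,0],-0.1,0.3],
  [[-0.39,-0.32,-0.01],-0.15,0.3],
  [[-0.54,-0.41,-0.01],-0.2,0.3],
  [[-0.68,-0.5,-0.01],-0.25,0.3],
  [[-0.83,-0.58,-0.01],-0.3,0.3],
  [[-0.99,-0.65,-0.02],-0.35,0.3],
  [[-1.14,-0.71,-0.02],-0.4,0.3],
])

```text
t: 11.45
tcp_pos: [0.5417, -0.1501, 0.2725]
eef_rot: [0.526, 0.843, 0.067, -0.088]
contact_force: [0.2, 1.9, 6.0]
opening: 0.0393
```

```bash
cat > st.py <<'E'
from rig import bot
import numpy as np
from scipy.spatial.transform import Rotation as Ro
s=bot.get_state();M=Ro.from_quat(s['eef_rot']).as_matrix();r=s['tcp_pos']-[.5296,-.1188,0]
print('yaw',np.arctan2(M[1,1],M[0,1]).round(4),'turned',(2.2935-np.arctan2(M[1,1],M[0,1])).round(3),'Maxis',(s['torque'][2]+r[0]*s['contact_force'][1]-r[1]*s['contact_force'][0]).round(3),s['torque'].round(2),s['contact_force'].round(1),'tcp',s['tcp_pos'].round(4),'grasp',(s['tcp_pos']+.155*M[:,2]).round(4),'q7',s['joint_pos'][6].round(2),'t',s['t'])
E
python3 st.py; for a in -1.84 -2.08 -2.32 -2.56 -2.8 -3.04;do python3 orb.py $a -.03 1;done
```

```text
yaw 0.4537 turned 1.84 Maxis 0.029 [ 0.28  0.05 -0.  ] [0.2 1.9 6. ] tcp [ 0.5417 -0.1501  0.2725] grasp [ 0.5296 -0.1183  0.1213] q7 0.28 t 11.45
[[[-0.1, -0.03, -0.0], -0.03, 0.3], [[-0.19, -0.06, -0.0], -0.06, 0.3], [[-0.29, -0.09, -0.0], -0.09, 0.3], [[-0.39, -0.12, -0.01], -0.12, 0.3], [[-0.49, -0.14, -0.01], -0.15, 0.3], [[-0.59, -0.16, -0.01], -0.18, 0.3], [[-0.69, -0.18, -0.01], -0.21, 0.3], [[-0.79, -0.19, -0.01], -0.24, 0.3]]
[[[-0.1, -0.01, -0.0], -0.03, 0.3], [[-0.2, -0.02, -0.0], -0.06, 0.3], [[-0.3, -0.02, -0.0], -0.09, 0.3], [[-0.41, -0.02, -0.01], -0.12, 0.3], [[-0.51, -0.02, -0.01], -0.15, 0.3], [[-0.61, -0.02, -0.01], -0.18, 0.3], [[-0.71, -0.01, -0.01], -0.21, 0.3], [[-0.81, 0.0, -0.01], -0.24, 0.3]]
[[[-0.1, 0.01, -0.0], -0.03, 0.3], [[-0.2, 0.03, -0.0], -0.06, 0.3], [[-0.3, 0.05, -0.0], -0.09, 0.3], [[-0.4, 0.07, -0.01], -0.12, 0.3], [[-0.5, 0.1, -0.01], -0.15, 0.3], [[-0.6, 0.13, -0.01], -0.18, 0.3], [[-0.69, 0.16, -0.01], -0.21, 0.3], [[-0.79, 0.2, -0.01], -0.24, 0.3]]
[[[-0.09, 0.04, -0.0], -0.03, 0.3], [[-0.19, 0.08, -0.0], -0.06, 0.3], [[-0.28, 0.12, -0.0], -0.09, 0.3], [[-0.37, 0.17, -0.01], -0.12, 0.3], [[-0.46, 0.22, -0.01], -0.15, 0.3], [[-0.55, 0.27, -0.01], -0.18, 0.3], [[-0.63, 0.32, -0.01], -0.21, 0.3], [[-0.72, 0.38, -0.01], -0.24, 0.3]]
[[[-0.08, 0.06, -0.0], -0.03, 0.3], [[-0.16, 0.12, -0.0], -0.06, 0.3], [[-0.24, 0.18, -0.0], -0.09, 0.3], [[-0.32, 0.25, -0.01], -0.12, 0.3], [[-0.39, 0.32, -0.01], -0.15, 0.3], [[-0.47, 0.39, -0.01], -0.18, 0.3], [[-0.54, 0.46, -0.01], -0.21, 0.3], [[-0.61, 0.54, -0.01], -0.24, 0.3]]
[[[-0.07, 0.08, -0.0], -0.03, 0.3], [[-0.13, 0.16, -0.0], -0.06, 0.3], [[-0.19, 0.24, -0.0], -0.09, 0.3], [[-0.25, 0.32, -0.01], -0.12, 0.3], [[-0.31, 0.4, -0.01], -0.15, 0.3], [[-0.36, 0.49, -0.01], -0.18, 0.3], [[-0.41, 0.58, -0.01], -0.21, 0.3], [[-0.46, 0.67, -0.01], -0.24, 0.3]]
```

Request:
carry_out([
  [[-0.1,-0.03,0],-0.03,0.3],
  [[-0.19,-0.06,0],-0.06,0.3],
  [[-0.29,-0.09,0],-0.09,0.3],
  [[-0.39,-0.12,-0.01],-0.12,0.3],
  [[-0.49,-0.14,-0.01],-0.15,0.3],
  [[-0.59,-0.16,-0.01],-0.18,0.3],
  [[-0.69,-0.18,-0.01],-0.21,0.3],
  [[-0.79,-0.19,-0.01],-0.24,0.3],
])

```text
t: 12.45
tcp_pos: [0.5339, -0.152, 0.2724]
eef_rot: [0.622, 0.775, 0.077, -0.079]
contact_force: [0.4, 1.4, 6.3]
opening: 0.0393
```

```bash
python3 st.py
```

```text
yaw 0.2152 turned 2.078 Maxis 0.376 [ 0.22 -0.03  0.36] [0.4 1.4 6.3] tcp [ 0.5339 -0.152   0.2724] grasp [ 0.5297 -0.1182  0.1212] q7 0.1 t 12.45
```

Torque has risen to 0.38 N m, so the nut is bearing on the washer. I'll continue in a small bite of 0.1 rad.

```bash
python3 orb.py -2.08 -.0125 0;python3 orb.py -2.18 -.01 0
```

```text
[[[-0.04, -0.0, -0.0], -0.013, 0.3], [[-0.08, -0.01, -0.0], -0.025, 0.3], [[-0.13, -0.01, -0.0], -0.038, 0.3], [[-0.17, -0.02, -0.0], -0.05, 0.3], [[-0.21, -0.02, -0.0], -0.062, 0.3], [[-0.25, -0.02, -0.0], -0.075, 0.3], [[-0.3, -0.02, -0.0], -0.088, 0.3], [[-0.34, -0.02, -0.0], -0.1, 0.3]]
[[[-0.03, -0.0, -0.0], -0.01, 0.3], [[-0.07, -0.0, -0.0], -0.02, 0.3], [[-0.1, 0.0, -0.0], -0.03, 0.3], [[-0.14, 0.0, -0.0], -0.04, 0.3], [[-0.17, 0.0, -0.0], -0.05, 0.3], [[-0.2, 0.0, -0.0], -0.06, 0.3], [[-0.24, 0.0, -0.0], -0.07, 0.3], [[-0.27, 0.01, -0.0], -0.08, 0.3]]
```

Request:
carry_out([
  [[-0.04,0,0],-0.0125,0.3],
  [[-0.08,-0.01,0],-0.025,0.3],
  [[-0.13,-0.01,0],-0.0375,0.3],
  [[-0.17,-0.02,0],-0.05,0.3],
  [[-0.21,-0.02,0],-0.0625,0.3],
  [[-0.25,-0.02,0],-0.075,0.3],
  [[-0.3,-0.02,0],-0.0875,0.3],
  [[-0.34,-0.02,0],-0.1,0.3],
])

```text
t: 13.45
tcp_pos: [0.5305, -0.1522, 0.2724]
eef_rot: [0.66, 0.743, 0.081, -0.075]
contact_force: [0.8, 1.1, 6.5]
opening: 0.0393
```

```bash
python3 st.py; python3 - <<'E'
from h import *
save('top','t7.png');save('wrist','w7.png')
E
```

```text
yaw 0.1163 turned 2.177 Maxis 0.482 [ 0.21 -0.03  0.45] [0.8 1.1 6.5] tcp [ 0.5305 -0.1522  0.2724] grasp [ 0.5297 -0.1182  0.1212] q7 0.02 t 13.45
```

```bash
python3 - <<'E'
from h import *
a,_=save('scene','s7.png');b=cv2.imread('pics/w7.png');t=cv2.imread('pics/t7.png')
C=[.5296,-.1188,.09];u=proj('scene',C)[0].astype(int);v=proj('top',C)[0].astype(int);print(u,v)
s=cv2.resize(a[u[1]-45:u[1]+25,u[0]-45:u[0]+45,::-1],(400,311),interpolation=2)
tt=cv2.resize(t[v[1]-35:v[1]+35,v[0]-45:v[0]+45],(400,311),interpolation=2)
w=cv2.resize(b[250:480,170:510],(400,271))
cv2.imwrite('pics/c7.png',np.vstack([np.hstack([s,tt]),np.hstack([w,w*0])]))
E
```

```text
[300 208] [367 239]
```

View pics/c7.png

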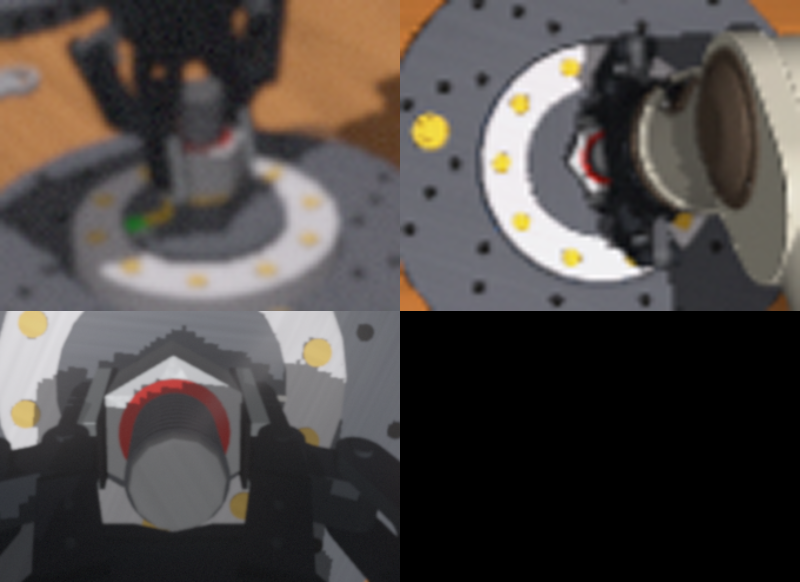

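The scene view shows the pointer (yellow, crop (155,213)) next to the green band at (135,224). I'll compare it with the first scene picture.

```bash
cat > ptr.py <<'E'
from h import *
import sys
def m(f):
    a=cv2.imread('pics/'+f);h=cv2.cvtColor(a,cv2.COLOR_BGR2HSV).astype(int)
    out=[]
    for lo,hi,s in((18,34,110),(45,80,110)):
        k=(h[...,0]>=lo)&(h[...,0]<=hi)&(h[...,1]>s);k[:200]=0;k[222:]=0;k[:,:278]=0;k[:,298]=0;k[:,298:]=0
        yx=np.argwhere(k);w=h[...,1][k].astype(float)
        out+=[(len(yx),(yx[:,::-1]*w[:,None]).sum(0)/w.sum() if len(yx) else None)]
    return out
for f in sys.argv[1:]:print(f,m(f))
C=np.array([.5296,-.1188])
for th in(0,.1,.2,.3):
    e=[np.cos(th),-np.sin(th)];print(th,[proj('scene',[*(C+r*np.array(e)),.090])[0].round(1) for r in(.018,.027,.036)])
print('green mid',[proj('scene',[*(C+r*np.array([np.cos(.244),-np.sin(.244)])),.086])[0].round(1) for r in(.036,.040,.044)])
E
python3 ptr.py s1.png s7.png
```

```text
s1.png [(22, array([292.22713864, 210.20157325])), (11, array([285.03782349, 212.83211679]))]
s7.png [(16, array([290.67300885, 210.96637168])), (9, array([285.077101  , 212.87124133]))]
0 [array([293.9, 210.4]), array([290.7, 211.5]), array([287.6, 212.6])]
0.1 [array([293.5, 210. ]), array([290.2, 211. ]), array([286.9, 211.9])]
0.2 [array([293.3, 209.7]), array([289.8, 210.4]), array([286.4, 211.2])]
0.3 [array([293.1, 209.3]), array([289.5, 209.9]), array([285.9, 210.5])]
green mid [array([286.2, 212.3]), array([284.7, 212.6]), array([283.1, 212.9])]
```

That resolution is too coarse, at about 1 px per 0.1 rad. I'll let go, lift and measure precisely with the wrist camera.

Request:
carry_out([
  [[0,0,0],0,0.7],
  [[0,0,0],0,1],
  [[0,0,0],0,1],
  [[0,0,0],0,1],
  [[0,0,3],0,1],
  [[0,0,7],0,1],
  [[0,0,10],0,1],
  [[0,0,10],0,1],
])

```text
t: 14.6
tcp_pos: [0.5308, -0.1525, 0.3743]
eef_rot: [0.661, 0.742, 0.081, -0.074]
contact_force: [-0.1, -0.1, -1.0]
opening: 0.0855
```

```bash
python3 st.py; python3 look.py w8.png; python3 - <<'E'
import cv2,numpy as np
a=cv2.imread('pics/w8.png');f=cv2.imread('pics/f_w8.png')
cv2.imwrite('pics/c8.png',np.vstack([f[:300],cv2.resize(a,(400,300)).repeat(1,0) if 0 else np.hstack([cv2.resize(a,(400,300)),np.zeros((300,400,3),np.uint8)])]))
E
```

```text
yaw 0.1132 turned 2.18 Maxis -0.003 [-0.25 -0.    0.  ] [-0.1 -0.1 -1. ] tcp [ 0.5308 -0.1525  0.3743] grasp [ 0.5305 -0.1188  0.223 ] q7 0.07 t 14.6
t 14.6 tcp [ 0.5308 -0.1525  0.3743] y-angle 6.49 z [-0.002  0.218 -0.976] q [ 1.077  0.571 -1.043  1.789  0.304  1.087  0.072] F [-0.11 -0.05 -1.04] M [-0.25 -0.    0.  ] op 0.0855
```

View pics/c8.png

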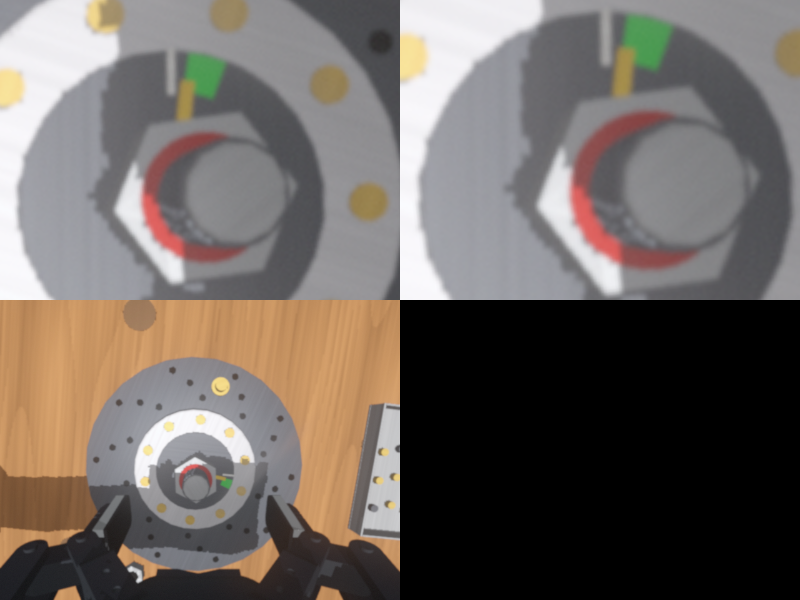

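The pointer has moved off the white line towards the start of the green band, its end at about (627,48). The line is still at (605,30), so the clamp nut hasn't moved. I'll compute the angle at the correct height.

```bash
cat > ang.py <<'E'
from h import *
import sys
ci=bot.camera_info('wrist');a=cv2.imread('pics/'+sys.argv[1]);h=cv2.cvtColor(a,cv2.COLOR_BGR2HSV).astype(int)
yy,xx=np.mgrid[:480,:640];uv=np.c_[xx.ravel(),yy.ravel()]
C=np.array([.5296,-.1188])
# refine centre with flange circle: dark flange edge is 94 mm; report only angles about C
for nm,z,lo,hi,s,r0,r1 in(('yellow',.090,15,34,60,.024,.0375),('green',.086,45,80,60,.03,.047)):
    X=ray('wrist',uv,z,ci)[:,:2]-C;r=np.hypot(*X.T);t=np.arctan2(X[:,1],X[:,0]);H=h.reshape(-1,3)
    k=(H[:,0]>=lo)&(H[:,0]<=hi)&(H[:,1]>s)&(r>r0)&(r<r1)&(abs(t)<.8)
    print(nm,k.sum(),'ang',t[k].mean().round(3),'range',t[k].min().round(3),t[k].max().round(3),'r',r[k].min().round(4),r[k].max().round(4))
X=ray('wrist',uv,.086,ci)[:,:2]-C;r=np.hypot(*X.T);t=np.arctan2(X[:,1],X[:,0]);H=h.reshape(-1,3)
k=(H[:,1]<40)&(H[:,2]>140)&(r>.038)&(r<.0455)&(abs(t)<.15);print('white',k.sum(),t[k].mean() if k.any() else 0)
E
python3 ang.py w8.png
```

```text
yellow 99 ang -0.098 range -0.193 -0.005 r 0.024 0.0354
green 214 ang -0.25 range -0.382 -0.095 r 0.0321 0.0444
white 34 -0.0002463272548470859
```

θ ≈ 0.10 rad (white 0.000, green centre −0.25 against a nominal −0.244), consistent with 0.48 N m. I'll regrip at the same place and turn about 0.17 rad more.

Request:
carry_out([
  [[0,0,-3],0,1],
  [[0,0,-7],0,1],
  [[0,0,-10],0,1],
  [[0,0,-10],0,1],
  [[0,0,-10],0,0.6],
  [[0,0,-10],0,0.3],
  [[0,0,-10],0,0.3],
  [[0,0,-10],0,0.3],
])

```text
t: 15.65
tcp_pos: [0.5306, -0.1527, 0.2732]
eef_rot: [0.661, 0.742, 0.081, -0.075]
contact_force: [0.1, -1.8, 6.6]
opening: 0.0398
```

```bash
python3 st.py;python3 orb.py -2.18 -.0125 0;python3 orb.py -2.28 -.01 0
```

```text
yaw 0.1133 turned 2.18 Maxis 0.202 [-0.11  0.08  0.2 ] [ 0.1 -1.8  6.6] tcp [ 0.5306 -0.1527  0.2732] grasp [ 0.5299 -0.1189  0.122 ] q7 0.02 t 15.65
[[[-0.04, -0.0, -0.0], -0.013, 0.3], [[-0.08, -0.0, -0.0], -0.025, 0.3], [[-0.13, 0.0, -0.0], -0.038, 0.3], [[-0.17, 0.0, -0.0], -0.05, 0.3], [[-0.21, 0.0, -0.0], -0.062, 0.3], [[-0.25, 0.01, -0.0], -0.075, 0.3], [[-0.3, 0.01, -0.0], -0.088, 0.3], [[-0.34, 0.01, -0.0], -0.1, 0.3]]
[[[-0.03, 0.0, -0.0], -0.01, 0.3], [[-0.07, 0.01, -0.0], -0.02, 0.3], [[-0.1, 0.01, -0.0], -0.03, 0.3], [[-0.13, 0.01, -0.0], -0.04, 0.3], [[-0.17, 0.02, -0.0], -0.05, 0.3], [[-0.2, 0.02, -0.0], -0.06, 0.3], [[-0.24, 0.03, -0.0], -0.07, 0.3], [[-0.27, 0.03, -0.0], -0.08, 0.3]]
```

Request:
carry_out([
  [[-0.04,0,0],-0.0125,0.3],
  [[-0.08,0,0],-0.025,0.3],
  [[-0.13,0,0],-0.0375,0.3],
  [[-0.17,0,0],-0.05,0.3],
  [[-0.21,0,0],-0.0625,0.3],
  [[-0.25,0.01,0],-0.075,0.3],
  [[-0.3,0.01,0],-0.0875,0.3],
  [[-0.34,0.01,0],-0.1,0.3],
], squeeze=60)

```text
t: 16.65
tcp_pos: [0.5272, -0.1526, 0.2732]
eef_rot: [0.697, 0.709, 0.084, -0.07]
contact_force: [-0.4, -0.7, 7.9]
opening: 0.0392
```

```bash
python3 st.py
```

```text
yaw 0.0143 turned 2.279 Maxis 0.582 [-0.24  0.17  0.59] [-0.4 -0.7  7.9] tcp [ 0.5272 -0.1526  0.2732] grasp [ 0.5299 -0.1189  0.122 ] q7 -0.06 t 16.65
```

Request:
carry_out([
  [[-0.03,0,0],-0.01,0.3],
  [[-0.07,0.01,0],-0.02,0.3],
  [[-0.1,0.01,0],-0.03,0.3],
  [[-0.13,0.01,0],-0.04,0.3],
  [[-0.17,0.02,0],-0.05,0.3],
  [[-0.2,0.02,0],-0.06,0.3],
  [[-0.24,0.03,0],-0.07,0.3],
  [[-0.27,0.03,0],-0.08,0.3],
])

```text
t: 17.65
tcp_pos: [0.5244, -0.1523, 0.2732]
eef_rot: [0.725, 0.68, 0.087, -0.067]
contact_force: [-1.1, -1.3, 7.8]
opening: 0.0391
```

```bash
python3 st.py
```

```text
yaw -0.0653 turned 2.359 Maxis 0.741 [-0.24  0.24  0.77] [-1.1 -1.3  7.8] tcp [ 0.5244 -0.1523  0.2732] grasp [ 0.5299 -0.1189  0.122 ] q7 -0.12 t 17.65
```

Torque is 0.74 N m and θ ≈ 0.27 as planned. I'll release, lift and check.

Request:
carry_out([
  [[0,0,0],0,0.7],
  [[0,0,0],0,1],
  [[0,0,0],0,1],
  [[0,0,0],0,1],
  [[0,0,3],0,1],
  [[0,0,7],0,1],
  [[0,0,10],0,1],
  [[0,0,10],0,1],
])

```text
t: 18.65
tcp_pos: [0.5248, -0.1521, 0.3742]
eef_rot: [0.725, 0.68, 0.088, -0.066]
contact_force: [1.0, 0.8, -0.4]
opening: 0.0856
```

Request:
carry_out([
  [[0,0,0],0,1],
  [[0,0,0],0,1],
  [[0,0,0],0,1],
  [[0,0,0],0,1],
  [[0,0,0],0,1],
  [[0,0,0],0,1],
  [[0,0,0],0,1],
  [[0,0,0],0,1],
])

```text
t: 19.65
tcp_pos: [0.5238, -0.1522, 0.372]
eef_rot: [0.725, 0.68, 0.087, -0.068]
contact_force: [0.3, 0.1, 0.5]
opening: 0.0856
```

```bash
python3 look.py w9.png; python3 ang.py w9.png
```

```text
t 19.65 tcp [ 0.5238 -0.1522  0.372 ] y-angle -3.82 z [ 0.033  0.217 -0.976] q [ 1.079  0.532 -1.012  1.823  0.262  1.028 -0.065] F [0.34 0.14 0.46] M [-0.18  0.01 -0.03] op 0.0856
yellow 99 ang -0.239 range -0.324 -0.152 r 0.0253 0.0368
green 205 ang -0.228 range -0.375 -0.092 r 0.0339 0.0461
white 27 0.011663109821370789
```

View pics/f_w9.png

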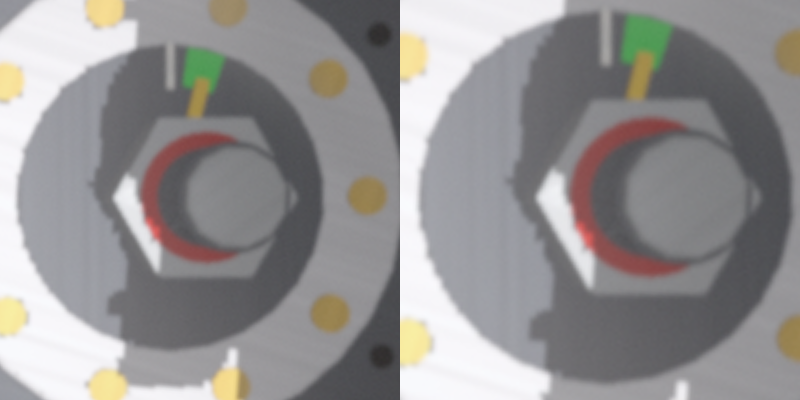

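The pointer sits mid-green at 0.25 rad clockwise of the white line. The line has not moved, and the gripper is open and clear. Handing in.

```bash
python3 -c "
from rig import bot
print(bot.job_done())"
```

```text
the job is handed in; nothing more can be done
None
```

The lock nut is tightened against the clamp nut, and the pointer is in the middle of the green band. I handed the job in at about 20 s of the 67 s allowed; no verdict was reported.

**What I did:** I ran the nut down about 2.1 rad until it bore on the washer. I then let go to measure the pointer (0.10 rad), gripped again and turned it to about 0.27 rad, where it read 0.74 N m. After that I let go and lifted clear.

**Last check, about 1.5 s after release:**
- **Pointer:** about 0.25 rad (roughly 9 mm) clockwise of the white line, with the green band centred at 0.24 rad.
- **Clamp nut:** the white line was within about 0.012 rad of where it began, roughly 0.5 mm.
- **Gripper:** open and above the nut, with no contact force.
- **Nut height on the washer:** not measured directly. I inferred it from the torque rise and the pointer turning with the nut.
- **Bystanders:** not re-measured after the job. No notable contact force showed in the readings after each move.

**What went wrong:** I first took joint 7's turning sense the wrong way, so it reached its limit (it read 2.572 against 2.57). The arm drifted off and tilted 12.7°, and I saw no contact force. The tilt was about the jaw axis, so the pads still lay flat on the nut, and I finished the job tilted. Measuring the pointer from the scene camera was too coarse, so I used the wrist camera instead.

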